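# Space and square a plate in the coating jig

## Task

Get the white plastic plate squared up in the coating jig: pick up the metal spacer and slide it down, upright, into the gap between the plate and the rear fence, only on the side where the gap is wide enough for it (in front of about the middle of the fence half that has no stop), until it stands on the jig bed lengthwise along the fence; do not force it in at the narrow side. Let go of it, then push the plate by the round lug on its near edge until it sits flush against both the spacer and the fence's fixed stop, and finish while still holding it firmly pressed there. Leave the bottles and the vial standing where they are.

Things in the scene. Friction and masses are not known exactly. Their poses are not given: they have to be found in the camera images.
- jig: Bed of the coating jig: a grey plastic plate 170 (x) x 200 (y) x 8 mm, fixed to the worktop. Origin at the centre of its underside; its x axis points to the rear fence (away from the robot), y along the fence. Its position and yaw vary.
- fence_stop: Stop half of the two-part aluminium rear fence on the jig bed: a wall 16 (x) x 96 (y) x 20 mm high with a nose, the fixed stop, 36 mm wide, standing 18 mm forward from its middle; 3 mm screw heads on top. Origin at bed-top height (8 mm above the worktop), mid-width, on the wall face: the stop face is at x = -18 mm. Axes as the jig. Left or right half varies.
- fence_recess: Recessed half of the rear fence, beside the stop half: a plain aluminium wall 16 (x) x 96 (y) x 20 mm high, no nose. Origin at bed-top height, mid-width, ON its front face, which stands 18 mm farther back than the stop's face. The spacer belongs in front of its middle. Left or right varies.
- plate: White PTFE plate, slippery (friction 0.12), loose on the bed, 90 (x) x 160 (y) x 14 mm, 0.4 kg, with a round push lug (20 mm diameter, 20 mm high) centred on the middle of its near edge (x = -45, y = 0). Origin: underside of the slab, centre; x to the fence. Starts skewed, 9 to 14 mm short of the stop, 27 to 32 mm of the recessed face; home, its centre is 63 mm before (-x) the fence origins.
- spacer: Loose steel-coloured spacer, 0.08 kg, standing on the worktop left of the jig: a foot 18 (x, thickness) x 40 (y, length) x 26 mm high, on its middle an upright gripping tab 14 (x) x 28 (y) mm reaching to 68 mm above the underside. Origin: centre of the underside. The foot is as thick as the stop stands proud; either thick face may face the fence.
- hdpe_bottle: Bystander: white plastic bottle with screw cap, 47 mm wide, 91 mm high, to the right of the jig; origin at the centre of its underside.
- vial: Bystander: small sample vial with dark cap, 23 mm wide, 48 mm high, to the right of the jig; origin at the centre of its underside.
- dropper_bottle: Bystander: small bottle with black cap, 34 mm wide, 74 mm high, behind the spacer; origin at the centre of its underside.
Mind the look-alikes: they are no part of the job. What is shaped like the spacer but turquoise is not meant.

How it is judged:
By the outcome, as a careful person would: the job done as asked, in the order asked, and still so for the second after the job is handed in, while the arm keeps its last pose, push and grip.
It also fails if it takes over 54 s, if anything falls off the work surface, if the arm or the gripper's body presses on something with over 40 N, if the wrist force passes 120 N, or if a joint passes its speed limit or range.

## Robot

A 7-joint arm with a two-finger parallel gripper is mounted at the origin on a cart in front of the work surface, level with it; the furniture and walls round the work are solid. World frame = base frame: x ahead of the robot, y to its left, z up, the work surface at z = 0. Lengths are in m, angles in rad, forces in N, time in s.
With the tool pointing down it reaches from about 0.35 to 0.9 m from the base axis. Payload 19.9 kg.
Tool frame: the origin (TCP) lies on the centre line of the jaws, within the pads' length; the fingertips stand 14 mm ahead of it and the grasp point (between the pads) lies 5 mm behind it; y points along the fingers, x is the direction in which the jaws open and shut, and the axes are right-handed (so a half turn about y gives the same grasp; the last joint's range is limited). The gripper opens to 94 mm and grips with 3 to 60 N. Pads are 16 mm wide; open, the fingers measure 119 mm over their backs; the gripper's body (75 mm by 177 mm) begins 78 mm behind the grasp point.
Start: joints at [-1.218, 0.417, -0.01, 1.614, 0.005, 1.111, -0.053], TCP at [0.24, 0.577, 0.219] pointing down, gripper open.
Joint ranges: [-2.81, 2.81], [-0.39, 2.02], [-1.27, 1.25], [0.06, 2.57], [-1.19, 4.33], [0.19, 2], [-2.82, 2.82]. Speed limits (rad/s): [1.89, 1.89, 2.39, 2.39, 3.01, 3.01, 3.01].

## Interface

Orientations are given as a unit quaternion [w, x, y, z].
In Python, from cell import manip gives the robot as it stands.
- The arm moves only by the tool step_arm, never from a script. Its argument "rows" is a list of rows, each an object with "slide": the shift along the tool's x, y, z in m, a list of three; "angular": the turn, a rotation vector about the tool's x, y, z in degrees, a list of three. A call has 1 to 12 rows; each row shifts and turns the pose as measured when the row begins, along the tool's axes as they then stand; what a row does not reach is not made up. A row lasts 1/8 s, in which the tool goes at most 62.5 mm and 10.7 degrees, less where a joint would pass 70% of its speed; a pose out of reach is approached as far as the arm can. A call with a gripper value outside its range is refused whole. "grip" is the closure, from 0 (fully open) to 1 (shut), set as the call begins (left out, the last holds). The fingers move at their own pace and stop on an object; the grip force is fixed at half the most. Time passes only in rows, so rows that do not move let the fingers close. It gives the time, the measured TCP pose, the force and the opening at its end, in the units of the state.
- manip.state(): the state, without advancing time (a new reading comes with each control period).
- manip.capture(name): name is "scene" or "top"; returns a dict with "pixels" (480x640x3 uint8, red, green, blue), "fx", "fy", "cx", "cy" (pixels), "origin" and "attitude" of the camera in the world. Camera axes: x right, y up, looking along -z (the intrinsics and any distortion apply to the point x, -y, -z); pixel columns grow to the right and rows downward; lengths in m; the calibration is good to about 2 mm. A picture is of the moment at which its call begins. There is no depth.
- manip.hand_in(): hands the job in, once; it reports no verdict.
Trained networks look in a picture, given as the dict that the camera call returned (one of the last four; its "shot" number tells which), for a name from the list of things; names that differ only in an ending like _2 or _b are one class to them, and where a whole thing is asked for, a point or a joint stands for the part that bears it (a point fixed in the world has none). Each returns a list of dicts, best first, with "score" (0 to 1); they miss things now and then, are a little off and sometimes report something else, mostly with a low value. They report only what shows in the picture. A call takes as long as a camera call. They do not tell look-alikes from the thing itself.
- manip.boxes_of(label, picture): "location" ([column, row] in pixels, amid what is visible of it).
The state is a dict: "time": time; "joints": joint angles; "joint_velocities": joint speeds; "effort": joint torques, N m; "ee_pos": TCP position; "tcp_rot": TCP orientation; "force": force on the tool from outside, world axes, zero at the start; "torque": the same for the moment, N m; "finger_gap": opening from 0.0 (shut) to 1.0 (fully open).
Only numpy, scipy, OpenCV 4.12 (cv2) and the standard library are available. Lean on these libraries where they do the work, as an engineer would, in place of code of your own. Each camera call takes 0.05 s, during which the arm holds its last target.

## Working session

There is one attempt and no reset: what is moved stays moved. The work goes in short steps, Python scripts to look and compute and a tool call to move; the robot and the scene stay as the last step left them, time stands still between calls to the robot, and variables do not carry over. Pictures are saved under pics/ and viewed, and the job is handed in when it is done.

Besides the shell and the picture viewer there is one more tool, called after ">>>" as name(argument=value, ...) on one line, values as JSON. step_arm: Moves the arm, as the interface text tells. Its arguments: {"type":"object","properties":{"rows":{"type":"array"},"grip":{"type":"number"}},"required":["rows"]}

```bash
mkdir -p pics; ls; cat > h.py <<'E'
import numpy as np, cv2, pickle
from cell import manip
from scipy.spatial.transform import Rotation as R
def q(a): return R.from_quat([a[1],a[2],a[3],a[0]])
def cap(name,fn):
    p=manip.capture(name); cv2.imwrite('pics/'+fn+'.png',p['pixels'][:,:,::-1]); pickle.dump(p,open('pics/'+fn+'.pkl','wb')); return p
def att(p):
    a=np.array(p['attitude']); return q(a).as_matrix() if a.size==4 else a.reshape(3,3)
def proj(p,X):
    c=(np.atleast_2d(X)-np.array(p['origin']))@att(p)
    return np.c_[p['cx']+p['fx']*c[:,0]/-c[:,2], p['cy']-p['fy']*c[:,1]/-c[:,2]]
def back(p,uv,z):
    uv=np.atleast_2d(uv).astype(float)
    d=np.c_[(uv[:,0]-p['cx'])/p['fx'],-(uv[:,1]-p['cy'])/p['fy'],-np.ones(len(uv))]@att(p).T
    o=np.array(p['origin']); return o+d*((z-o[2])/d[:,2])[:,None]
E
python3 - <<'E'
from h import *
s=manip.state(); print(s)
for n in ['scene','top']:
    p=cap(n,n+'0'); print({k:v for k,v in p.items() if k!='pixels'})
    for l in ['spacer','plate','jig','fence_stop','fence_recess','dropper_bottle']: print(l,manip.boxes_of(l,p))
E
```

```text
pics
{'time': 0.0, 'joints': array([-1.21850309,  0.41797882, -0.01030151,  1.61414357,  0.0047054 ,
        1.11069802, -0.05303407]), 'joint_velocities': array([ 0.00086118, -0.00087766,  0.00139349,  0.00088304,  0.00162234,
       -0.0002994 , -0.00086036]), 'effort': array([-7.70221650e-04, -8.51251817e+01,  6.37794379e-01, -4.26000631e+01,
       -4.88784956e-02,  1.85938622e-02,  1.35950309e-04]), 'ee_pos': array([0.23968823, 0.57683735, 0.21883512]), 'tcp_rot': array([-0.58789365,  0.58842118,  0.39218419, -0.39285256]), 'force': array([ 0.09009014, -0.19556841, -0.665447  ]), 'torque': array([-0.01214553, -0.00852582, -0.02903796]), 'finger_gap': 0.9975424279716486}
{'fx': 446.20371947824526, 'fy': 446.20371947824526, 'cx': 324.47357025910804, 'cy': 239.3514226668149, 'origin': array([ 0.06671751, -0.47006067,  0.68923148]), 'attitude': array([ 0.85032939,  0.35381914, -0.15157656, -0.35885442]), 'shot': 1}
spacer [{'location': [197.9, 200.9], 'score': 0.97}, {'location': [186.1, 224.9], 'score': 0.94}]
plate [{'location': [333.3, 238.8], 'score': 0.59}]
jig [{'location': [3
[... 218 characters left out ...]
5928129590444, 'fy': 616.5928129590444, 'cx': 332.7391624014835, 'cy': 239.41732211217953, 'origin': array([ 0.41303667, -0.01069342,  1.3871907 ]), 'attitude': array([-0.70444401, -0.02114951,  0.02787245,  0.70889665]), 'shot': 2}
spacer [{'location': [188.3, 272.3], 'score': 0.75}, {'location': [216.9, 303.5], 'score': 0.71}, {'location': [335.1, 225.1], 'score': 0.44}]
plate [{'location': [335.9, 227.6], 'score': 0.68}, {'location': [325.0, 209.5], 'score': 0.57}]
jig [{'location': [333.3, 229.2], 'score': 0.8}, {'location': [344.7, 168.4], 'score': 0.39}]
fence_stop [{'location': [299.3, 178.6], 'score': 0.78}]
fence_recess [{'location': [346.6, 169.7], 'score': 0.73}]
dropper_bottle []
```

View pics/scene0.png

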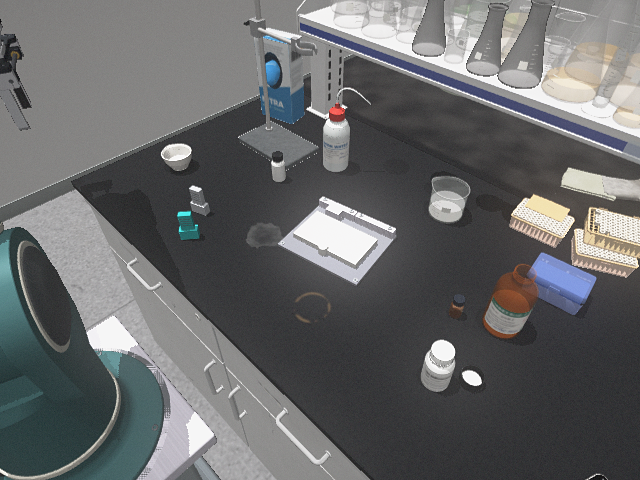

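View pics/top0.png

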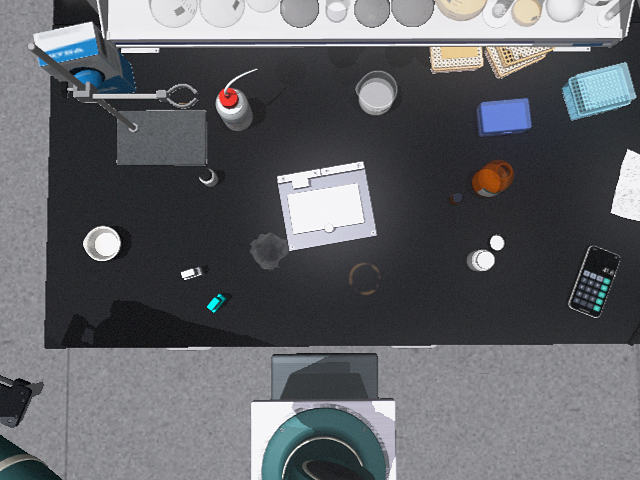

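```bash
python3 - <<'E'
import cv2
a=cv2.imread('pics/top0.png')[140:330,150:440]; cv2.imwrite('pics/top0c.png',cv2.resize(a,None,fx=2.75,fy=2.75,interpolation=3))
a=cv2.imread('pics/scene0.png')[140:340,150:440]; cv2.imwrite('pics/scene0c.png',cv2.resize(a,None,fx=2.75,fy=2.75,interpolation=3))
E
```

```text
(no output)
```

View pics/top0c.png

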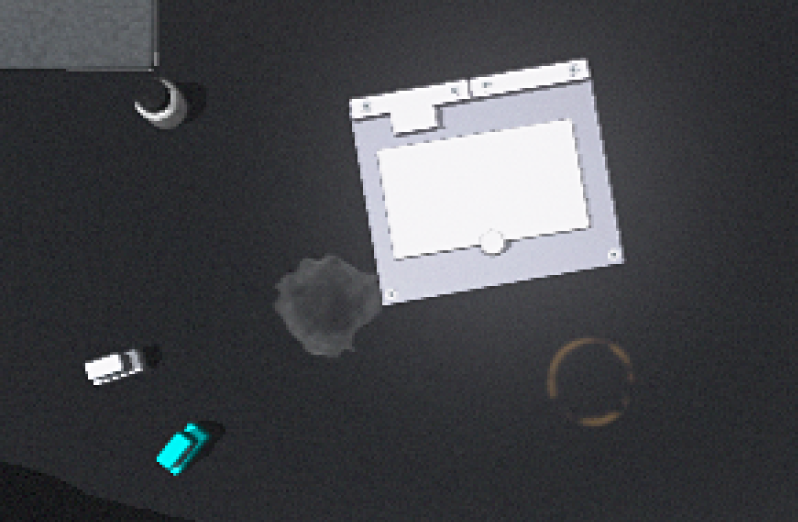

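View pics/scene0c.png

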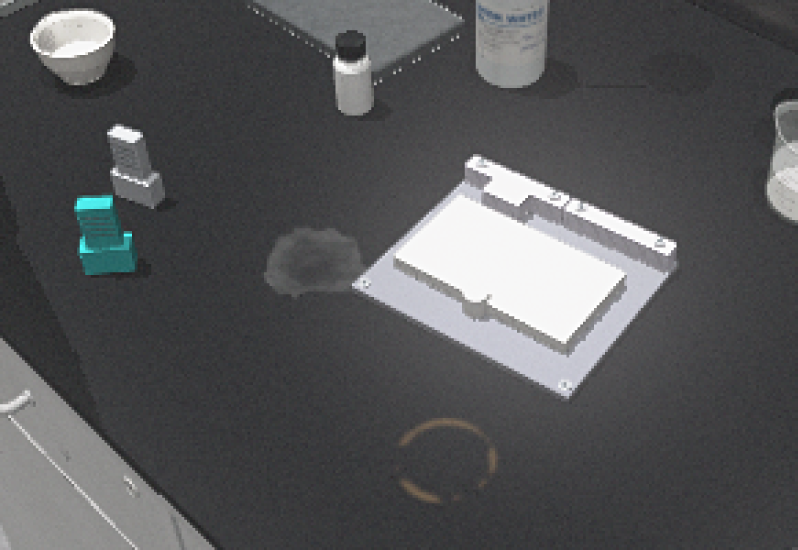

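Candidates for the spacer are the steel-grey one (top 191,272; scene 199,200) and the turquoise one (top 217,303; scene 188,226), which is the look-alike. The close crop confirms the grey one. The stop is on the left fence half, so the wide gap is on the right. Next I'll fit the poses.

```bash
cat > fit.py <<'E'
from h import *
from scipy.optimize import minimize
S=4
def box(x0,x1,y0,y1,z0,z1):
    return np.array([[x,y,z] for x in(x0,x1) for y in(y0,y1) for z in(z0,z1)],float)
def place(P,x,y,yaw,z=0):
    c,s=np.cos(yaw),np.sin(yaw); return P@np.array([[c,s,0],[-s,c,0],[0,0,1]])+[x,y,z]
def mask(p,boxes,roi):
    u0,v0,u1,v1=roi; m=np.zeros(((v1-v0)*S,(u1-u0)*S),np.uint8)
    for b in boxes:
        uv=(proj(p,b)-[u0-.5,v0-.5])*S-.5
        h=cv2.convexHull(uv.astype(np.float32))
        cv2.fillConvexPoly(m,np.round(h*16).astype(np.int32),255,shift=4)
    return cv2.resize(m,(u1-u0,v1-v0),interpolation=cv2.INTER_AREA)/255.
def soft(p,roi,lo,hi):
    u0,v0,u1,v1=roi; g=p['pixels'][v0:v1,u0:u1].min(2).astype(float); return np.clip((g-lo)/(hi-lo),0,1)
def ld(n): return pickle.load(open('pics/'+n+'.pkl','rb'))
def fit(f,x0,st):
    best=None
    for k in range(3):
        sim=np.array([x0]+[np.array(x0)+np.eye(len(x0))[i]*st[i] for i in range(len(x0))])
        r=minimize(f,x0,method='Nelder-Mead',options=dict(initial_simplex=sim,xatol=1e-5,fatol=1e-3,maxiter=600)); x0=r.x; st=np.array(st)/2
    return r
def spacer_boxes(x,y,yaw,z=0):
    return [place(box(-.009,.009,-.02,.02,0,.026),x,y,yaw,z),place(box(-.007,.007,-.014,.014,.026,.068),x,y,yaw,z)]
E
python3 - <<'E'
from fit import *
t,s=ld('top0'),ld('scene0')
print(back(t,[[191,272],[333,210]],.02), back(s,[[199,208],[334,255]],.01))
for nm,ps in [('top',[(t,(265,150,390,262))]),('scene',[(s,(270,190,405,290))]),('both',[(t,(265,150,390,262)),(s,(270,190,405,290))])]:
    def f(v):
        e=0
        for p,r in ps:
            bx=[place(box(-.085,.085,-.1,.1,0,.008),v[0],v[1],v[2]),place(box(v[3],v[3]+.016,-.097,.097,.008,.028),v[0],v[1],v[2])]
            e+=((mask(p,bx,r)-soft(p,r,60,170))**2).sum()
        return e
    r=fit(f,[.46,0.0,.15,.069],[.02,.02,.06,.004]); print(nm,r.x,np.degrees(r.x[2]),r.fun)
tr,sr=(175,258,210,288),(180,178,222,222)
for nm,ps in [('top',[(t,tr)]),('scene',[(s,sr)]),('both',[(t,tr),(s,sr)])]:
  for y0 in (0,.4,.8,-.4,1.57):
    def f(v): return sum(((mask(p,spacer_boxes(*v),r)-soft(p,r,50,130))**2).sum() for p,r in ps)
    r=fit(f,[.33,.32,y0],[.01,.01,.2]); print('sp',nm,r.x,np.degrees(r.x[2]),r.fun)
E
```

```text
[[ 0.43764862  0.28970461  0.02      ]
 [ 0.57371264 -0.02503253  0.02      ]] [[ 0.43101119  0.2864035   0.01      ]
 [ 0.54123923 -0.04083937  0.01      ]]
top [ 0.58599144 -0.0099618   0.17034491  0.05457071] 9.76004425231671 109.45585871295528
scene [ 0.58689902 -0.00948937  0.1667491   0.06313786] 9.554019874737282 282.75094810959547
both [ 0.58598715 -0.0097281   0.16708585  0.06412312] 9.57331403396493 401.41091852783893
sp top [0.33 0.32 0.  ] 0.0 133.79296875
sp top [0.33 0.32 0.4 ] 22.918311805232932 133.79296875
sp top [0.33 0.32 0.8 ] 45.836623610465864 133.79296875
sp top [ 0.33  0.32 -0.4 ] -22.918311805232932 133.79296875
sp top [0.33 0.32 1.57] 89.95437383553924 133.79296875
sp scene [0.33 0.32 0.  ] 0.0 231.6753125
sp scene [0.33 0.32 0.4 ] 22.918311805232932 231.6753125
sp scene [0.33 0.32 0.8 ] 45.836623610465864 231.6753125
sp scene [ 0.33  0.32 -0.4 ] -22.918311805232932 231.6753125
sp scene [0.33 0.32 1.57] 89.95437383553924 231.6753125
sp both [0.33 0.32 0.  ] 0.0 365.46828125
sp both [0.33 0.32 0.4 ] 22.918311805232932 365.46828125
sp both [0.33 0.32 0.8 ] 45.836623610465864 365.46828125
sp both [ 0.33  0.32 -0.4 ] -22.918311805232932 365.46828125
sp both [0.33 0.32 1.57] 89.95437383553924 365.46828125
```

```bash
python3 - <<'E'
import cv2,numpy as np
b=cv2.imread('pics/top0.png'); a=cv2.imread('pics/scene0.png')
f=lambda x:cv2.resize(x,(400,400),interpolation=0)
cv2.imwrite('pics/c2.png',np.hstack([f(b[255:290,172:207]),f(a[180:225,178:223])]))
print(b[160:250,330].min(1))
E
```

```text
[ 66  67  64  65  67  63  97 252 248 245 245 244 247 251  74 129 200 199
 193 199 200 198 198 198 198 200 196 194 250 246 245 246 244 245 245 244
 245 245 245 245 245 245 245 245 245 245 246 244 245 245 244 245 244 245
 245 245 245 245 245 245 245 244 244 245 239 245 245 245 244 246 248 251
 107 201 208 205 207 207 207 210 207 207 210 199  59  69  67  71  70  70]
```

View pics/c2.png

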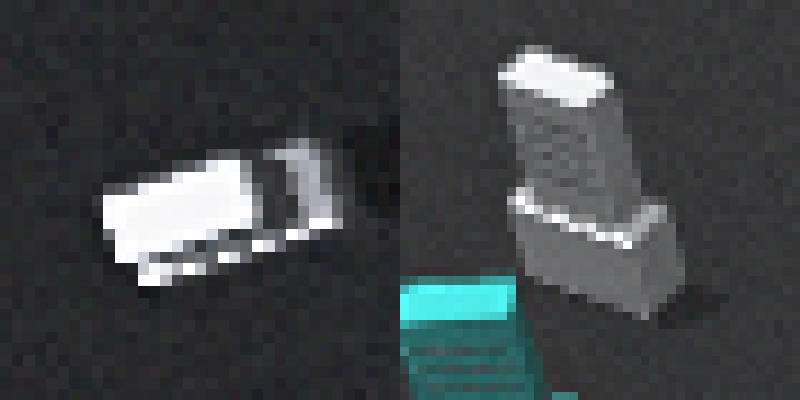

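```bash
cat >> fit.py <<'E'
def filled(p,roi,lo,hi):
    g=soft(p,roi,lo,hi); m=(g>.5).astype(np.uint8)
    cs,_=cv2.findContours(m,cv2.RETR_EXTERNAL,cv2.CHAIN_APPROX_NONE); c=max(cs,key=cv2.contourArea)
    k=np.zeros_like(m); cv2.drawContours(k,[c],-1,1,-1)
    inner=cv2.erode(k,np.ones((3,3),np.uint8))>0; near=cv2.dilate(k,np.ones((3,3),np.uint8))>0
    return np.where(inner,1,np.where(near,g,0))
def overlay(p,boxes_list,roi,fn,sc=6):
    u0,v0,u1,v1=roi; im=cv2.resize(p['pixels'][v0:v1,u0:u1,::-1],None,fx=sc,fy=sc,interpolation=0)
    for b,col in boxes_list:
        uv=(proj(p,b)-[u0-.5,v0-.5])*sc; 
        for i in range(8):
            for j in range(i):
                if bin(i^j).count('1')==1: cv2.line(im,tuple(int(a) for a in uv[i]),tuple(int(a) for a in uv[j]),col,1)
    cv2.imwrite('pics/'+fn+'.png',im)
E
python3 - <<'E'
from fit import *
t,s=ld('top0'),ld('scene0')
tr,sr=(265,150,390,262),(270,190,405,290)
for nm,ps in [('top',[(t,tr)]),('scene',[(s,sr)]),('both',[(t,tr),(s,sr)])]:
    F=[filled(p,r,75,190) for p,r in ps]
    def f(v):
        e=0
        for (p,r),g in zip(ps,F):
            bx=[place(box(-.085,.085,-.1,.1,0,.008),v[0],v[1],v[2]),place(box(v[3],v[3]+.016,-.097,.097,.008,.028),v[0],v[1],v[2])]
            e+=((mask(p,bx,r)-g)**2).sum()
        return e
    r=fit(f,[.586,-.01,.165,.065],[.01,.01,.03,.004]); print(nm,r.x,np.degrees(r.x[2]),r.fun)
    J=r.x
v=J; col=(0,0,255)
B=[(place(box(-.085,.085,-.1,.1,0,.008),*v[:3]),col),(place(box(v[3],v[3]+.016,-.097,.097,.008,.028),*v[:3]),(0,160,0))]
overlay(t,B,tr,'ovt'); overlay(s,B,sr,'ovs')
sr=(180,178,222,222)
for y0 in (0,.3,-.3,1.57):
    g=s['pixels'][sr[1]:sr[3],sr[0]:sr[2]].astype(float)
    sat=g.max(2)-g.min(2); m=np.clip((g.min(2)-62)/25,0,1); m[sat>40]=0
    if y0==0: cv2.imwrite('pics/ms.png',cv2.resize((m*255).astype(np.uint8),None,fx=10,fy=10,interpolation=0))
    f=lambda v: ((mask(s,spacer_boxes(*v),sr)-m)**2).sum()
    r=fit(f,[.43,.285,y0],[.01,.01,.2]); print('sp',r.x,np.degrees(r.x[2]),r.fun)
E
```

```text
top [ 0.58595079 -0.00987184  0.17062867  0.06506748] 9.776302482912495 116.7921464843026
scene [ 0.58740586 -0.00892856  0.16637413  0.06191729] 9.532535558840179 88.34001888178823
both [ 0.58621743 -0.00960975  0.17038006  0.06356677] 9.76205841102368 230.21908043220253
sp [0.43380904 0.28731767 0.24069734] 13.790941839628669 10.003190157631678
sp [0.43383718 0.28745046 0.2336054 ] 13.384603252390235 9.839542329873126
sp [0.43376684 0.28739529 0.23342766] 13.374419545750015 9.921990618992695
sp [0.43383503 0.28742111 0.23203584] 13.29467452959306 9.843282429834678
```

View pics/ovt.png

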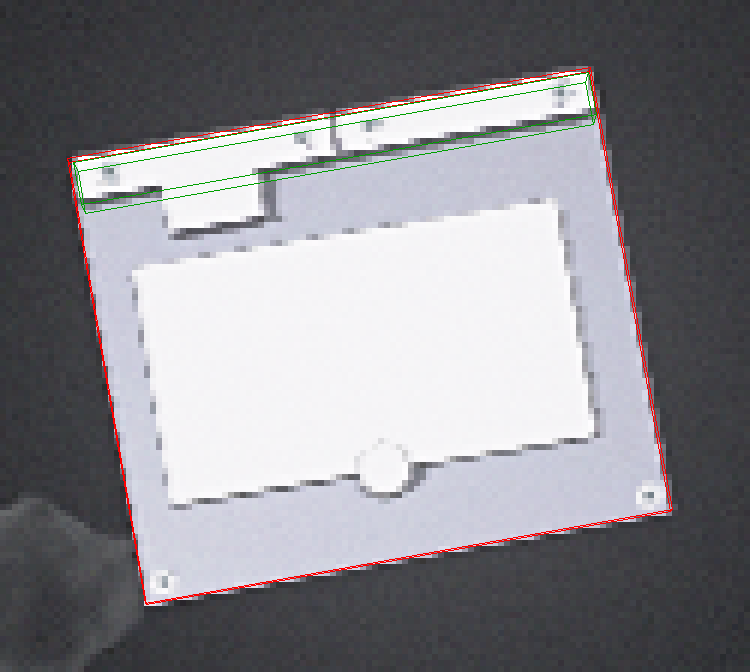

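View pics/ovs.png

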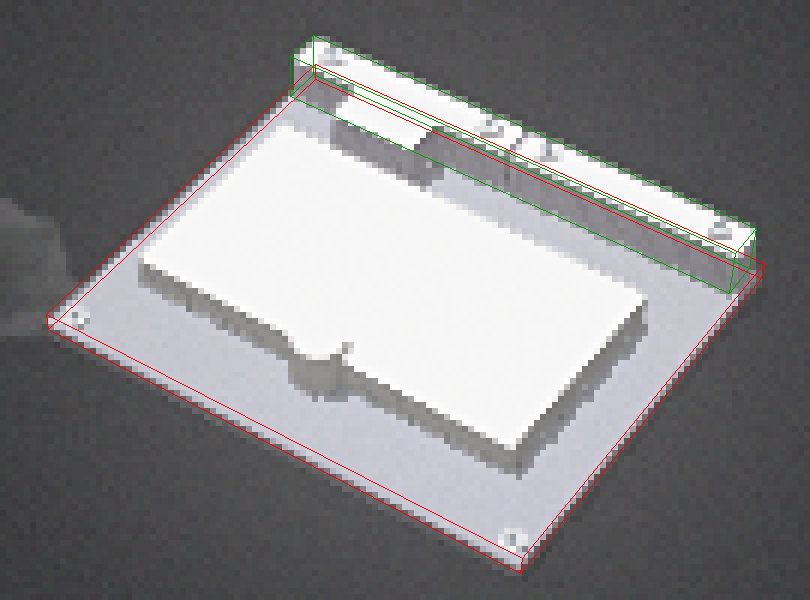

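View pics/ms.png

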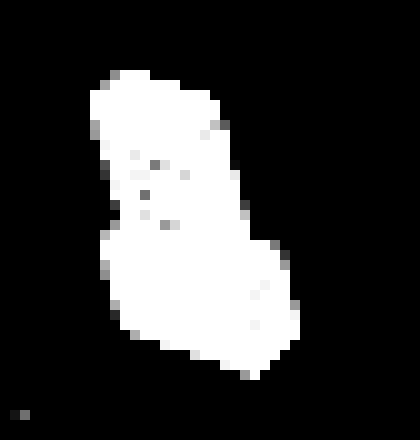

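```bash
python3 - <<'E'
from fit import *
t,s=ld('top0'),ld('scene0')
def top(x0,x1,y0,y1,z): return box(x0,x1,y0,y1,z,z)
a=np.linspace(0,2*np.pi,24,endpoint=False); circ=np.c_[.01*np.cos(a),.01*np.sin(a),0*a]
def model(p,r,v):
    J=v[:3]; P=v[4:7]
    bed=mask(p,[place(box(-.085,.085,-.1,.1,0,.008),*J)],r)
    fx=v[3]
    fe=mask(p,[place(top(fx,fx+.016,-.097,.097,.028),*J),place(top(fx-.018,fx,.049-.018,.049+.018,.028),*J)],r)
    pl=mask(p,[place(top(-.045,.045,-.08,.08,.022),*P),place(circ+[-.045,0,.028],*P)],r)
    m=66+(200-66)*bed; w=np.maximum(fe,pl); return m*(1-w)+247*w
for nm,p,r in [('top',t,(265,150,390,262)),('scene',s,(270,190,405,290))]:
    g=p['pixels'][r[1]:r[3],r[0]:r[2]].min(2).astype(float)
    def f(v):
        d=np.abs(model(p,r,v)-g)/60; return np.minimum(d,1.5).sum()
    res=fit(f,[.586,-.0097,.168,.067,.571,-.012,.15],[.004,.004,.02,.003,.006,.006,.03])
    v=res.x; print(nm,np.round(v,4),np.degrees(v[[2,6]]),res.fun)
    c,sn=np.cos(v[2]),np.sin(v[2]); fo=v[:2]+v[3]*np.array([c,sn]); d=v[4:6]-fo
    print('fence origin mid',fo,'plate rel',d@[c,sn],d@[-sn,c])
    # plate rear corners gap
    for y in (.08,-.08):
        q_=place(np.array([[.045,y,0]]),*v[4:7])[0,:2]-fo; print('gap',-(q_@[c,sn]),q_@[-sn,c])
# spacer tab top in top view
tr=(175,258,200,288); g=np.clip((t['pixels'][tr[1]:tr[3],tr[0]:tr[2]].min(2)-120.)/125,0,1)
sr=(180,178,205,195)
for y0 in(.2,.3):
  f=lambda v:(np.minimum(np.abs(mask(t,[place(top(-.007,.007,-.014,.014,.068),*v)],tr)-g),.8)).sum()
  print(fit(f,[.434,.287,y0],[.004,.004,.1]).x)
  h=np.clip((s['pixels'][sr[1]:sr[3],sr[0]:sr[2]].min(2)-130.)/115,0,1)
  f=lambda v:(np.abs(mask(s,[place(top(-.007,.007,-.014,.014,.068),*v)],sr)-h)).sum()
  print('s',fit(f,[.434,.287,y0],[.004,.004,.1]).x)
E
```

```text
top [ 0.5859 -0.0099  0.1708  0.0646  0.5773 -0.0075  0.1514] [9.78561649 8.67357543] 1925.6082983467898
fence origin mid [0.64955841 0.00105352] plate rel -0.07264006907837188 0.0038732932600942334
gap 0.026095939828268615 0.08298488553549771
gap 0.029201149326003612 -0.07698497935778516
scene [ 0.5879 -0.0109  0.1701  0.0614  0.5757 -0.0101  0.1569] [9.74555154 8.99253664] 2610.133524029219
fence origin mid [ 6.48341836e-01 -5.04966223e-04] plate rel -0.07325251343210178 0.002887655815420838
gap 0.027205022882157575 0.08228934732166523
gap 0.029307776614421754 -0.07769683466522216
[0.4347492  0.28770675 0.27584228]
s [0.43246636 0.28455051 0.28445296]
[0.43445285 0.28792907 0.34712934]
s [0.43246409 0.2849858  0.33079952]
```

```bash
cat > go.py <<'E'
from h import *
import sys
def st():
    s=manip.state(); Rm=q(s['tcp_rot']).as_matrix(); return s,Rm
def plan(pos,yaw):
    """delta to put tool pointing down with tool x along yaw (mod 180), in current tool axes"""
    s,Rm=st(); best=None
    for y in (yaw,yaw+np.pi):
        x=np.array([np.cos(y),np.sin(y),0]); Y=np.array([0,0,-1.]); z=np.cross(x,Y); T=np.c_[x,Y,z]
        rv=np.degrees(R.from_matrix(Rm.T@T).as_rotvec())
        print('rot',np.round(rv,2),'slide now',np.round(Rm.T@(np.array(pos)-s['ee_pos']),4),'slide after rot',np.round(T.T@(np.array(pos)-s['ee_pos']),4))
    print('t',s['time'],'pos',np.round(s['ee_pos'],4),'F',np.round(s['force'],1),'gap',round(s['finger_gap'],3),'j',np.round(s['joints'],2)); print(np.round(Rm,3))
if __name__=='__main__': plan([float(a) for a in sys.argv[1:4]],np.radians(float(sys.argv[4])))
E
python3 go.py .434 .2868 .13 15.5
```

```text
rot [ 0.   51.94 -0.  ] slide now [-0.1936  0.0894 -0.2908] slide after rot [ 0.1096  0.0894 -0.3317]
rot [-1.0000e-02 -1.2806e+02 -0.0000e+00] slide now [-0.1936  0.0894 -0.2908] slide after rot [-0.1096  0.0894  0.3317]
t 0.7 pos [0.2398 0.5771 0.2194] F [ 0.3 -0.3 -0.7] gap 0.997 j [-1.22  0.42 -0.01  1.61  0.    1.11 -0.05]
[[ 0.384 -0.    -0.923]
 [ 0.923 -0.     0.384]
 [-0.    -1.     0.   ]]
```

>>> step_arm(rows=[{"slide":[0,0,0],"angular":[0,10.4,0]},{"slide":[0,0,0],"angular":[0,10.4,0]},{"slide":[0,0,0],"angular":[0,10.4,0]},{"slide":[0,0,0],"angular":[0,10.4,0]},{"slide":[0,0,0],"angular":[0,10.4,0]},{"slide":[0.018,0,-0.055],"angular":[0,0,0]},{"slide":[0.018,0,-0.055],"angular":[0,0,0]},{"slide":[0.018,0,-0.055],"angular":[0,0,0]},{"slide":[0.018,0.01,-0.055],"angular":[0,0,0]},{"slide":[0.018,0.01,-0.055],"angular":[0,0,0]},{"slide":[0.018,0.01,-0.055],"angular":[0,0,0]},{"slide":[0,0,0],"angular":[0,0,0]}], grip=0.55)

```text
time: 2.2
ee_pos: [0.4279, 0.2737, 0.1889]
tcp_rot: [0.703, -0.701, -0.085, 0.084]
force: [-0.1, 0.1, 0.0]
finger_gap: 0.45
```

```bash
python3 go.py .434 .2868 .13 15.5; python3 -c "
from h import *
cap('scene','s1'); cap('top','t1')
a=cv2.imread('pics/s1.png')[100:300,100:390];b=cv2.imread('pics/t1.png')[200:330,120:280]
cv2.imwrite('pics/s1c.png',cv2.resize(a,(800,552)))"
```

```text
rot [-0.12 -1.78  0.12] slide now [0.0089 0.0589 0.0111] slide after rot [0.0094 0.0589 0.011 ]
rot [ -0.18 178.21  -0.18] slide now [0.0089 0.0589 0.0111] slide after rot [-0.0094  0.0589 -0.011 ]
t 2.2 pos [0.4279 0.2737 0.1889] F [-0.1  0.1  0. ] gap 0.45 j [-0.91  0.25  0.33  1.94 -0.1   0.96 -0.3 ]
[[ 0.971  0.001 -0.237]
 [ 0.237  0.002  0.971]
 [ 0.002 -1.     0.002]]
```

View pics/s1c.png

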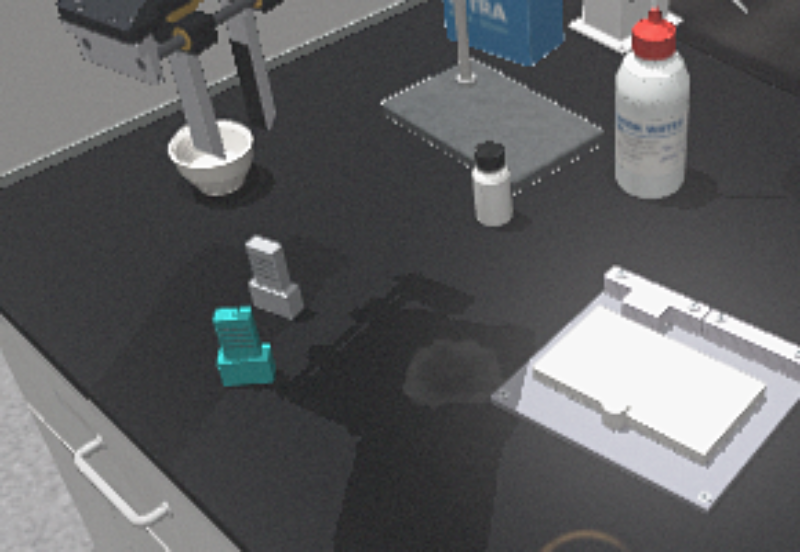

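>>> step_arm(rows=[{"slide":[0.009,0.03,0.011],"angular":[0,-1.8,0]},{"slide":[0,0.029,0],"angular":[0,0,0]},{"slide":[0,0,0],"angular":[0,0,0]}])

```text
time: 2.68
ee_pos: [0.4309, 0.2955, 0.13]
tcp_rot: [0.702, -0.698, -0.101, 0.099]
force: [-0.3, 0.6, 1.1]
finger_gap: 0.448
```

```bash
python3 go.py .434 .2868 .048 15.5; python3 -c "
from h import *
cap('scene','s2'); cap('top','t2')
a=cv2.imread('pics/s2.png')[120:270,130:280];b=cv2.imread('pics/t2.png')[220:320,140:240]
cv2.imwrite('pics/s2c.png',np.hstack([cv2.resize(a,(400,400)),cv2.resize(b,(400,400))]))"
```

```text
rot [-0.32  0.71  0.22] slide now [ 0.0002  0.082  -0.0097] slide after rot [ 0.0007  0.082  -0.0092]
rot [   0.34 -179.29    0.5 ] slide now [ 0.0002  0.082  -0.0097] slide after rot [-0.0007  0.082   0.0092]
t 2.675 pos [0.4309 0.2955 0.13  ] F [-0.3  0.6  1.1] gap 0.448 j [-0.91  0.35  0.3   1.96 -0.14  0.84 -0.25]
[[ 0.96   0.002 -0.279]
 [ 0.279  0.006  0.96 ]
 [ 0.004 -1.     0.006]]
```

View pics/s2c.png

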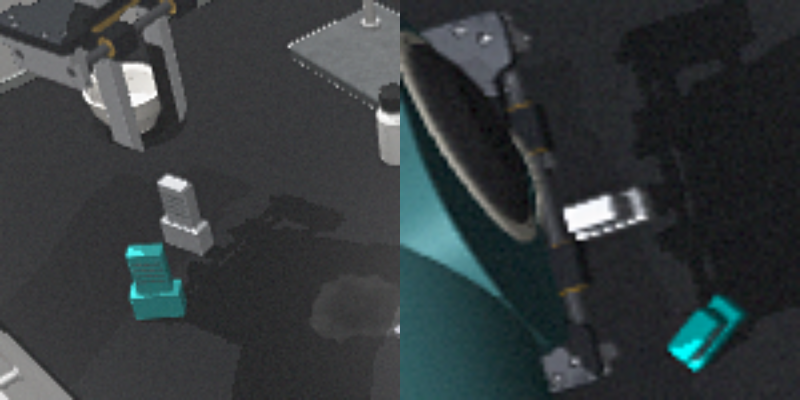

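>>> step_arm(rows=[{"slide":[0.001,0.0,-0.009],"angular":[0,0.5,0]},{"slide":[0,0,0],"angular":[0,0,0]},{"slide":[0,0,0],"angular":[0,0,0]}])

```text
time: 3.15
ee_pos: [0.4365, 0.2879, 0.1346]
tcp_rot: [0.704, -0.697, -0.099, 0.093]
force: [-0.4, 0.4, 0.3]
finger_gap: 0.45
```

```bash
python3 go.py .434 .2868 .048 15.5
```

```text
rot [-0.51  0.16  0.57] slide now [-0.0036  0.0866 -0.0011] slide after rot [-0.0027  0.0866 -0.0004]
rot [   0.9  -179.84    0.8 ] slide now [-0.0036  0.0866 -0.0011] slide after rot [0.0027 0.0866 0.0004]
t 3.15 pos [0.4365 0.2879 0.1346] F [-0.4  0.4  0.3] gap 0.45 j [-0.89  0.34  0.31  1.96 -0.14  0.84 -0.24]
[[ 0.963  0.007 -0.27 ]
 [ 0.27   0.011  0.963]
 [ 0.01  -1.     0.009]]
```

>>> step_arm(rows=[{"slide":[-0.003,0.02,0],"angular":[-0.5,0,0.6]},{"slide":[0,0.022,0],"angular":[0,0,0]},{"slide":[0,0.01,0],"angular":[0,0,0]},{"slide":[0,0,0],"angular":[0,0,0]}])

```text
time: 3.65
ee_pos: [0.4329, 0.2873, 0.0793]
tcp_rot: [-0.7, 0.701, 0.096, -0.097]
force: [0.1, 0.8, 0.3]
finger_gap: 0.45
```

```bash
python3 go.py .434 .2868 .048 15.5
```

```text
rot [ 0.06  0.18 -0.13] slide now [ 0.001   0.0313 -0.0007] slide after rot [ 0.0009  0.0313 -0.0008]
rot [-2.1000e-01 -1.7982e+02 -9.0000e-02] slide now [ 0.001   0.0313 -0.0007] slide after rot [-0.0009  0.0313  0.0008]
t 3.65 pos [0.4329 0.2873 0.0793] F [0.1 0.8 0.3] gap 0.45 j [-0.88  0.43  0.28  1.99 -0.17  0.74 -0.22]
[[ 0.963 -0.002 -0.27 ]
 [ 0.27  -0.002  0.963]
 [-0.002 -1.    -0.001]]
```

>>> step_arm(rows=[{"slide":[0.001,0.014,0],"angular":[0,0,0]},{"slide":[0,0.011,0],"angular":[0,0,0]},{"slide":[0,0.003,0],"angular":[0,0,0]},{"slide":[0,0,0],"angular":[0,0,0]}])

```text
time: 4.15
ee_pos: [0.4342, 0.2878, 0.0499]
tcp_rot: [-0.7, 0.701, 0.096, -0.097]
force: [0.5, 0.2, 0.4]
finger_gap: 0.451
```

```bash
python3 go.py .434 .2868 .048 15.5; python3 -c "
from h import *
cap('scene','s3'); cap('top','t3')
a=cv2.imread('pics/s3.png')[150:250,150:250];b=cv2.imread('pics/t3.png')[240:310,160:230]
cv2.imwrite('pics/s3c.png',np.hstack([cv2.resize(a,(400,400)),cv2.resize(b,(400,400))]))"
```

```text
rot [ 0.04  0.18 -0.09] slide now [-0.0005  0.0019 -0.0009] slide after rot [-0.0005  0.0019 -0.0009]
rot [-1.5000e-01 -1.7982e+02 -6.0000e-02] slide now [-0.0005  0.0019 -0.0009] slide after rot [0.0005 0.0019 0.0009]
t 4.15 pos [0.4342 0.2878 0.0499] F [0.5 0.2 0.4] gap 0.451 j [-0.86  0.48  0.27  2.   -0.2   0.68 -0.2 ]
[[ 0.963 -0.001 -0.27 ]
 [ 0.27  -0.001  0.963]
 [-0.002 -1.    -0.001]]
```

View pics/s3c.png

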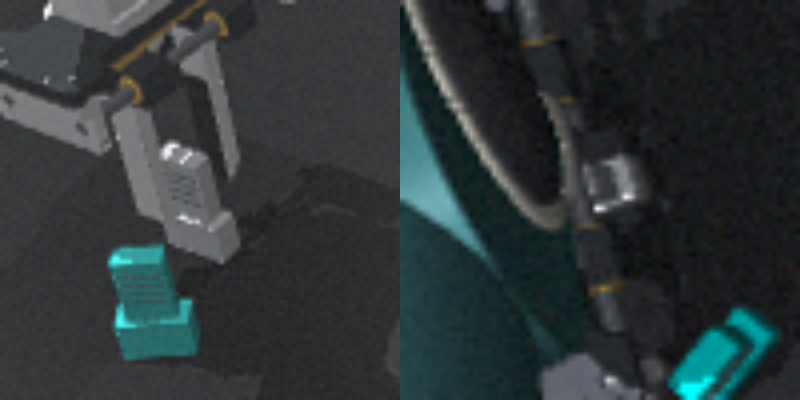

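The fingers straddle the grey spacer's tab, so I'm closing on it.

>>> step_arm(rows=[{"slide":[0,0,0],"angular":[0,0,0]},{"slide":[0,0,0],"angular":[0,0,0]},{"slide":[0,0,0],"angular":[0,0,0]},{"slide":[0,0,0],"angular":[0,0,0]},{"slide":[0,0,0],"angular":[0,0,0]},{"slide":[0,0,0],"angular":[0,0,0]}], grip=1.0)

```text
time: 5.0
ee_pos: [0.4346, 0.2882, 0.051]
tcp_rot: [0.701, -0.7, -0.096, 0.097]
force: [0.6, 0.1, -1.1]
finger_gap: 0.148
```

```bash
python3 go.py .434 .2868 .048 15.5; python3 -c "
from h import *
cap('scene','s4')
a=cv2.imread('pics/s4.png')[150:250,150:250]
cv2.imwrite('pics/s4c.png',np.hstack([cv2.resize(a,(400,400))]))"
```

```text
rot [-0.01  0.19 -0.01] slide now [-0.001   0.003  -0.0012] slide after rot [-0.001   0.003  -0.0012]
rot [-2.0000e-02 -1.7981e+02  1.0000e-02] slide now [-0.001   0.003  -0.0012] slide after rot [0.001  0.003  0.0012]
t 5.0 pos [0.4346 0.2882 0.051 ] F [ 0.6  0.1 -1.1] gap 0.148 j [-0.86  0.48  0.27  2.   -0.2   0.68 -0.2 ]
[[ 0.963 -0.    -0.27 ]
 [ 0.27   0.     0.963]
 [-0.    -1.     0.   ]]
```

View pics/s4c.png

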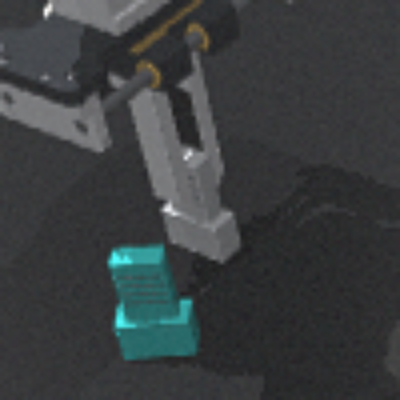

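>>> step_arm(rows=[{"slide":[0,-0.01,0],"angular":[0,0,0]},{"slide":[0,-0.03,0],"angular":[0,0,0]},{"slide":[0,-0.04,0],"angular":[0,0,0]},{"slide":[0,-0.03,0],"angular":[0,5.9,0]},{"slide":[0,0,0],"angular":[0,0,0]}])

```text
time: 5.68
ee_pos: [0.4347, 0.2879, 0.1667]
tcp_rot: [0.705, -0.705, -0.059, 0.059]
force: [0.8, -0.3, -0.8]
finger_gap: 0.148
```

```bash
python3 go.py .643 -.0504 .15 9.77
```

```text
rot [-0.02 -0.16  0.01] slide now [ 0.1489  0.0166 -0.3683] slide after rot [ 0.1479  0.0167 -0.3687]
rot [-1.0000e-02  1.7984e+02 -3.0000e-02] slide now [ 0.1489  0.0166 -0.3683] slide after rot [-0.1479  0.0167  0.3687]
t 5.675 pos [0.4347 0.2879 0.1667] F [ 0.8 -0.3 -0.8] gap 0.148 j [-0.93  0.31  0.34  1.93 -0.13  0.92 -0.36]
[[ 0.986  0.    -0.167]
 [ 0.167  0.     0.986]
 [ 0.    -1.     0.   ]]
```

>>> step_arm(rows=[{"slide":[0.013,0,-0.03],"angular":[0,0,0]},{"slide":[0.016,0,-0.04],"angular":[0,0,0]},{"slide":[0.016,0,-0.04],"angular":[0,0,0]},{"slide":[0.016,0,-0.04],"angular":[0,0,0]},{"slide":[0.016,0,-0.04],"angular":[0,0,0]},{"slide":[0.016,0,-0.04],"angular":[0,0,0]},{"slide":[0.016,0,-0.04],"angular":[0,0,0]},{"slide":[0.016,0,-0.04],"angular":[0,0,0]},{"slide":[0.01,0,-0.02],"angular":[0,0,0]},{"slide":[0.006,0,-0.01],"angular":[0,0,0]},{"slide":[0,0,0],"angular":[0,0,0]},{"slide":[0,0,0],"angular":[0,0,0]}])

```text
time: 7.18
ee_pos: [0.6342, -0.0307, 0.1606]
tcp_rot: [0.704, -0.704, -0.063, 0.069]
force: [-0.7, 0.8, -0.2]
finger_gap: 0.147
```

```bash
python3 go.py .643 -.0504 .115 9.77
```

```text
rot [-0.06  0.89 -0.47] slide now [ 0.0053  0.0455 -0.021 ] slide after rot [ 0.0053  0.0456 -0.0209]
rot [-7.3000e-01 -1.7911e+02  9.0000e-02] slide now [ 0.0053  0.0455 -0.021 ] slide after rot [-0.0053  0.0456  0.0209]
t 7.175 pos [ 0.6342 -0.0307  0.1606] F [-0.7  0.8 -0.2] gap 0.147 j [-0.32  0.53  0.44  1.65 -0.25  1.03  0.39]
[[ 0.983 -0.008 -0.185]
 [ 0.185 -0.     0.983]
 [-0.008 -1.     0.001]]
```

>>> step_arm(rows=[{"slide":[0.005,0.012,-0.02],"angular":[0,0.9,-0.5]},{"slide":[0,0.016,0],"angular":[0,0,0]},{"slide":[0,0.008,0],"angular":[0,0,0]},{"slide":[0,0,0],"angular":[0,0,0]}])

```text
time: 7.68
ee_pos: [0.6424, -0.0486, 0.1217]
tcp_rot: [0.705, -0.704, -0.061, 0.061]
force: [-0.3, -0.4, -0.8]
finger_gap: 0.149
```

```bash
python3 go.py .643 -.0504 .115 9.77;python3 -c "
from h import *
cap('scene','s5'); cap('top','t5')
a=cv2.imread('pics/s5.png')[130:300,270:440];b=cv2.imread('pics/t5.png')[140:270,265:395]
cv2.imwrite('pics/s5c.png',np.hstack([cv2.resize(a,(400,400)),cv2.resize(b,(400,400))]))"
```

```text
rot [-0.11  0.07  0.01] slide now [ 0.0003  0.0067 -0.0019] slide after rot [ 0.0003  0.0067 -0.0019]
rot [ 2.0000e-02 -1.7993e+02  1.7000e-01] slide now [ 0.0003  0.0067 -0.0019] slide after rot [-0.0003  0.0067  0.0019]
t 7.675 pos [ 0.6424 -0.0486  0.1217] F [-0.3 -0.4 -0.8] gap 0.149 j [-0.28  0.59  0.43  1.66 -0.29  0.96  0.42]
[[ 0.985 -0.    -0.171]
 [ 0.171  0.002  0.985]
 [ 0.    -1.     0.002]]
```

View pics/s5c.png

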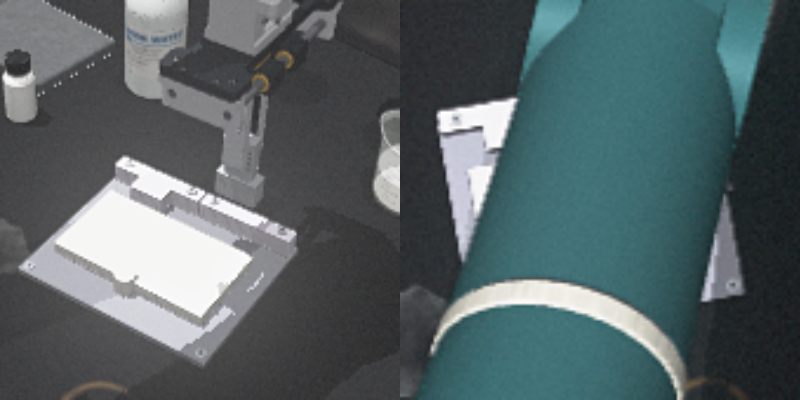

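```bash
python3 - <<'E'
from fit import *
s=ld('s5'); c,sn=np.cos(.170),np.sin(.170)
fo=np.array([.6483,-.0005]); J=(*(fo-.0614*np.array([c,sn])),.170)
F=[(place(box(.0614,.0774,-.097,.097,.008,.028),*J),(0,160,0)),(place(box(-.045,.045,-.08,.08,.008,.022),.5757,-.0101,.157),(255,0,0))]
sp=spacer_boxes(.6424,-.0486,.1708,.0707)
tgt=spacer_boxes(.6432,-.0504,.1708,.008)
overlay(s,F+[(b,(0,0,255)) for b in sp]+[(b,(200,0,200)) for b in tgt],(310,165,410,255),'ov5',8)
E
```

```text
(no output)
```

View pics/ov5.png

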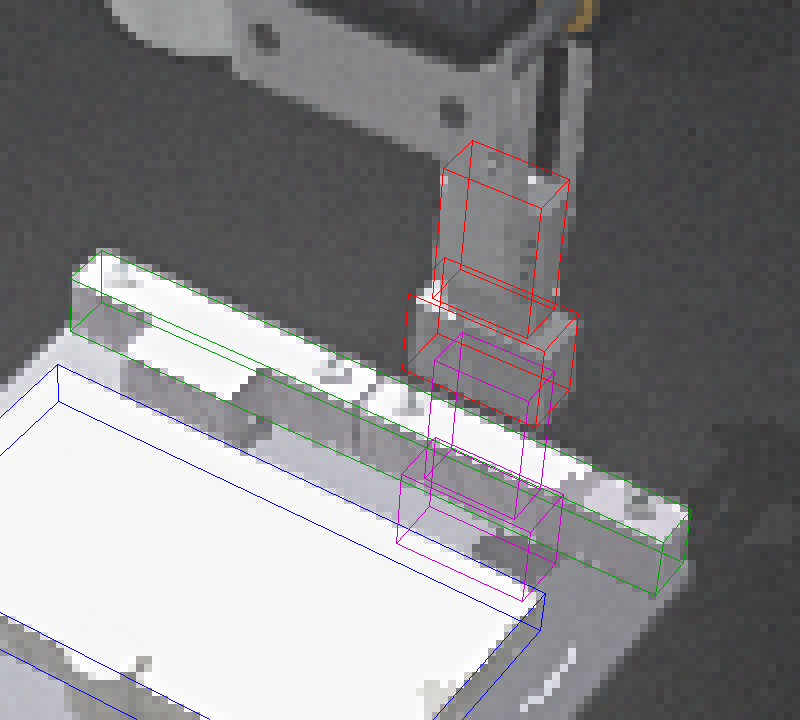

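```bash
python3 - <<'E'
from fit import *
for nm,fo,P,yaw,r in [('scene0',[.6483,-.0005],(.5757,-.0101,.1569),.1701,(340,205,400,265)),('top0',[.6496,.001],(.5773,-.0075,.1514),.1708,(310,155,385,215))]:
    s=ld(nm); 
    F=[(place(box(0,.016,-.097,.097,.008,.028),*fo,yaw),(0,160,0)),(place(box(-.045,.045,-.08,.08,.008,.022),*P),(255,0,0))]
    tgt=spacer_boxes(.6432,-.0504,.1708,.008)
    overlay(s,F+[(b,(200,0,200)) for b in tgt[:1]],r,'z_'+nm,10)
E
python3 -c "
import cv2,numpy as np
a=cv2.imread('pics/z_scene0.png');b=cv2.imread('pics/z_top0.png')
cv2.imwrite('pics/zz.png',np.hstack([cv2.resize(a,(400,400)),cv2.resize(b,(400,320)) if 0 else cv2.resize(b[:600,150:750],(400,400))]))"
```

```text
(no output)
```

View pics/zz.png

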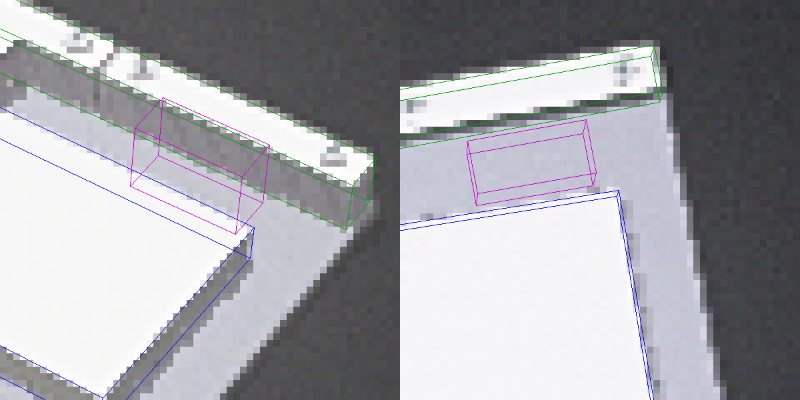

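>>> step_arm(rows=[{"slide":[0,0.015,-0.0005],"angular":[0,0,0]},{"slide":[0,0.015,0],"angular":[0,0,0]},{"slide":[0,0.005,0],"angular":[0,0,0]},{"slide":[0,0,0],"angular":[0,0,0]}])

```text
time: 8.28
ee_pos: [0.643, -0.0486, 0.0851]
tcp_rot: [0.705, -0.704, -0.061, 0.06]
force: [0.1, 0.2, 0.2]
finger_gap: 0.147
```

```bash
python3 go.py .643 -.049 .059 9.77;python3 -c "
from h import *
cap('scene','s6')
a=cv2.imread('pics/s6.png')[190:260,330:410]
cv2.imwrite('pics/s6c.png',cv2.resize(a,(800,700)))"
```

```text
rot [-0.11  0.11  0.09] slide now [-0.0001  0.0261 -0.0004] slide after rot [-0.      0.0261 -0.0004]
rot [ 1.4000e-01 -1.7989e+02  1.7000e-01] slide now [-0.0001  0.0261 -0.0004] slide after rot [0.     0.0261 0.0004]
t 8.275 pos [ 0.643  -0.0486  0.0851] F [0.1 0.2 0.2] gap 0.147 j [-0.26  0.63  0.41  1.68 -0.31  0.9   0.44]
[[ 0.985  0.001 -0.172]
 [ 0.172  0.002  0.985]
 [ 0.002 -1.     0.002]]
```

View pics/s6c.png

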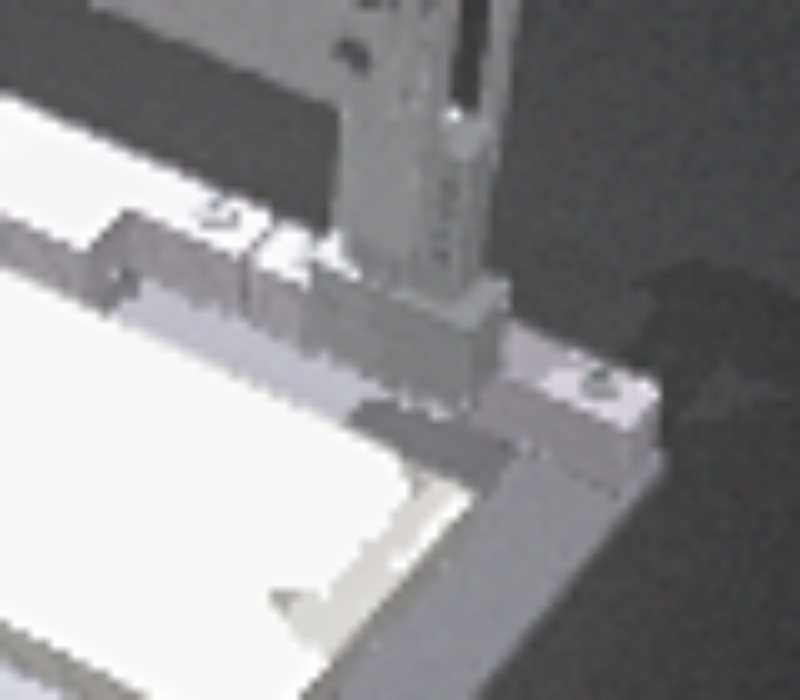

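>>> step_arm(rows=[{"slide":[0,0.01,0],"angular":[0,0,0]},{"slide":[0,0.006,0],"angular":[0,0,0]},{"slide":[0,0.001,0],"angular":[0,0,0]},{"slide":[0,0,0],"angular":[0,0,0]}])

```text
time: 8.82
ee_pos: [0.6434, -0.0485, 0.0677]
tcp_rot: [0.705, -0.704, -0.062, 0.06]
force: [-0.0, -0.2, -0.3]
finger_gap: 0.146
```

```bash
python3 go.py .643 -.049 .059 9.77;python3 -c "
from h import *
cap('scene','s7')
a=cv2.imread('pics/s7.png')[190:260,330:410]
cv2.imwrite('pics/s7c.png',cv2.resize(a,(800,700)))"
```

```text
rot [-0.1   0.11  0.15] slide now [-0.0005  0.0087 -0.0004] slide after rot [-0.0005  0.0087 -0.0004]
rot [ 2.4000e-01 -1.7989e+02  1.6000e-01] slide now [-0.0005  0.0087 -0.0004] slide after rot [0.0005 0.0087 0.0004]
t 8.825 pos [ 0.6434 -0.0485  0.0677] F [-0.  -0.2 -0.3] gap 0.146 j [-0.26  0.65  0.4   1.68 -0.32  0.87  0.45]
[[ 0.985  0.002 -0.172]
 [ 0.172  0.002  0.985]
 [ 0.003 -1.     0.002]]
```

View pics/s7c.png

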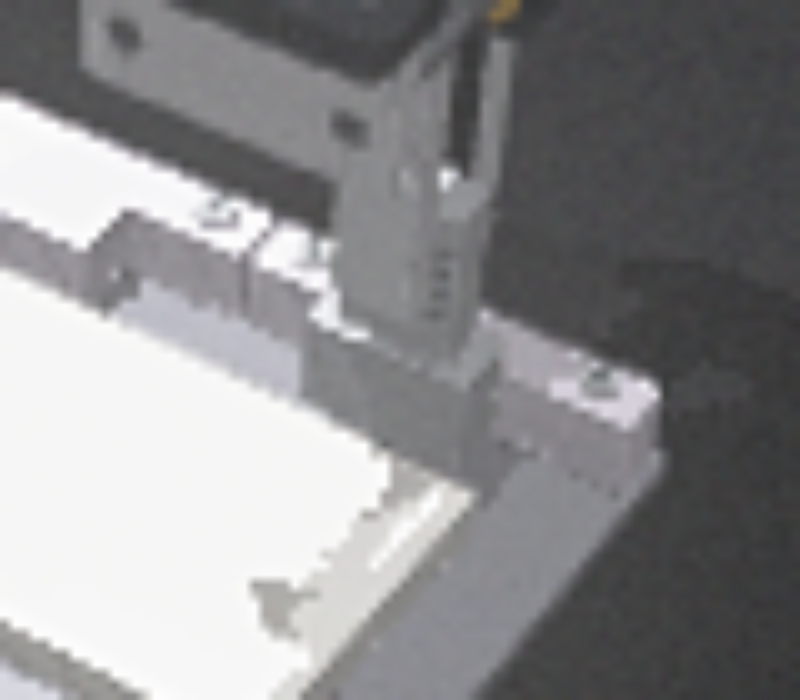

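>>> step_arm(rows=[{"slide":[0,0.005,0],"angular":[0,0,0]},{"slide":[0,0.003,0],"angular":[0,0,0]},{"slide":[0,0.001,0],"angular":[0,0,0]},{"slide":[0,0,0],"angular":[0,0,0]}])

```text
time: 9.38
ee_pos: [0.6438, -0.0485, 0.059]
tcp_rot: [0.705, -0.704, -0.062, 0.06]
force: [-0.8, 0.6, 0.3]
finger_gap: 0.148
```

```bash
python3 go.py .643 -.049 .059 9.77
```

```text
rot [-0.1   0.12  0.21] slide now [-0.0009  0.     -0.0003] slide after rot [-0.0009  0.     -0.0003]
rot [ 3.3000e-01 -1.7988e+02  1.6000e-01] slide now [-0.0009  0.     -0.0003] slide after rot [0.0009 0.     0.0003]
t 9.375 pos [ 0.6438 -0.0485  0.059 ] F [-0.8  0.6  0.3] gap 0.148 j [-0.25  0.67  0.39  1.69 -0.32  0.85  0.45]
[[ 0.985  0.003 -0.172]
 [ 0.172  0.002  0.985]
 [ 0.004 -1.     0.002]]
```

Not clearly touching yet; I'll go down in 1 mm steps.

>>> step_arm(rows=[{"slide":[-0.0005,0.0015,0],"angular":[0,0,0.2]},{"slide":[0,0.001,0],"angular":[0,0,0]},{"slide":[0,0.001,0],"angular":[0,0,0]}])

```text
time: 9.75
ee_pos: [0.6445, -0.0485, 0.0589]
tcp_rot: [0.705, -0.703, -0.062, 0.06]
force: [-6.9, 1.3, 15.8]
finger_gap: 0.151
```

```bash
python3 go.py .643 -.049 .059 9.77
```

```text
rot [-0.15  0.12  0.14] slide now [-0.0015 -0.0001 -0.0002] slide after rot [-0.0015 -0.0001 -0.0002]
rot [   0.23 -179.88    0.23] slide now [-0.0015 -0.0001 -0.0002] slide after rot [ 0.0015 -0.0001  0.0002]
t 9.75 pos [ 0.6445 -0.0485  0.0589] F [-6.9  1.3 15.8] gap 0.151 j [-0.25  0.67  0.39  1.68 -0.32  0.85  0.45]
[[ 0.985  0.002 -0.172]
 [ 0.172  0.003  0.985]
 [ 0.003 -1.     0.003]]
```

>>> step_arm(rows=[{"slide":[0,-0.0003,0],"angular":[0,0,0]},{"slide":[0,0,0],"angular":[0,0,0]},{"slide":[0,0,0],"angular":[0,0,0]},{"slide":[0,0,0],"angular":[0,0,0]}], grip=0.55)

```text
time: 10.25
ee_pos: [0.6445, -0.0485, 0.0592]
tcp_rot: [0.705, -0.704, -0.062, 0.06]
force: [-0.5, -0.4, 0.4]
finger_gap: 0.453
```

```bash
python3 go.py .643 -.049 .059 9.77;python3 -c "
from h import *
cap('scene','s8')
a=cv2.imread('pics/s8.png')[190:260,330:410]
cv2.imwrite('pics/s8c.png',cv2.resize(a,(800,700)))"
```

```text
rot [-0.14  0.12  0.15] slide now [-0.0016  0.0001 -0.0002] slide after rot [-0.0016  0.0002 -0.0002]
rot [   0.24 -179.88    0.22] slide now [-0.0016  0.0001 -0.0002] slide after rot [0.0016 0.0002 0.0002]
t 10.25 pos [ 0.6445 -0.0485  0.0592] F [-0.5 -0.4  0.4] gap 0.453 j [-0.25  0.67  0.39  1.68 -0.32  0.85  0.45]
[[ 0.985  0.002 -0.172]
 [ 0.172  0.003  0.985]
 [ 0.003 -1.     0.002]]
```

View pics/s8c.png

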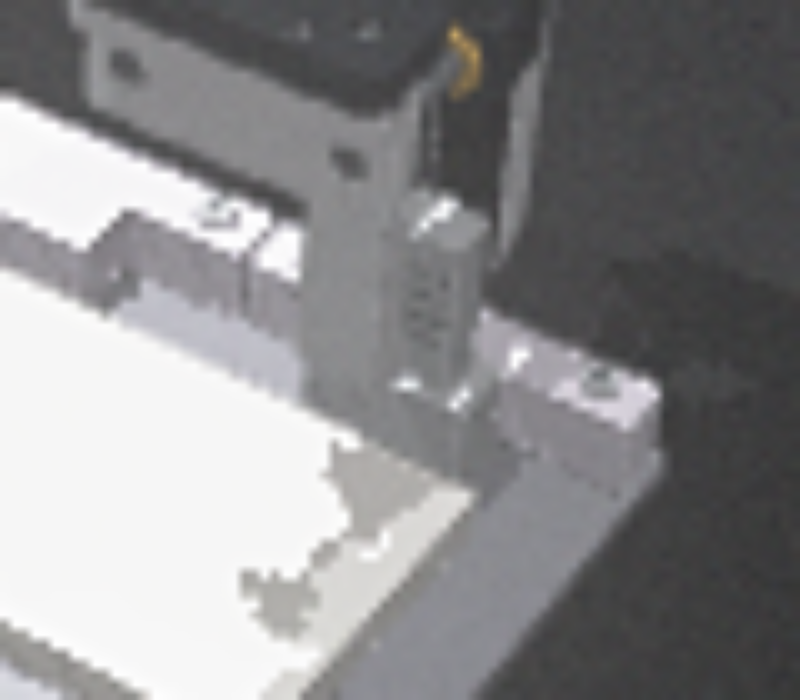

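>>> step_arm(rows=[{"slide":[0,-0.015,0],"angular":[0,0,0]},{"slide":[0,-0.025,0],"angular":[0,0,0]},{"slide":[0,-0.03,0],"angular":[0,0,0]},{"slide":[-0.01,-0.03,0],"angular":[0,10.4,0]},{"slide":[0,0,0],"angular":[0,10.4,0]},{"slide":[0,0,0],"angular":[0,10.4,0]},{"slide":[0,0,0],"angular":[0,10.4,0]},{"slide":[0,0,0],"angular":[0,10.4,0]},{"slide":[0,0,0],"angular":[0,10.4,0]},{"slide":[0,0,0],"angular":[0,10.4,0]},{"slide":[0,0,0],"angular":[0,10.4,0]},{"slide":[0,0,0],"angular":[0,5,0]}])

```text
time: 11.8
ee_pos: [0.6357, -0.0507, 0.1753]
tcp_rot: [0.542, -0.533, 0.458, -0.461]
force: [0.2, -0.8, -0.1]
finger_gap: 0.452
```

```bash
python3 go.py .5024 -.0208 .12 -80.23;python3 - <<'E'
from fit import *
s=cap('scene','s9'); cap('top','t9')
overlay(s,[],(280,190,405,290),'s9c')
yaw=.1701; fo=[.6483,-.0005]
F=[(place(box(0,.016,-.097,.097,.008,.028),*fo,yaw),(0,160,0)),(place(box(-.045,.045,-.08,.08,.008,.022),.5757,-.0101,.1569),(255,0,0))]
overlay(s,F,(280,180,405,280),'s9o')
E
```

```text
rot [-0.71 -0.92 -0.27] slide now [-0.0498  0.054  -0.1278] slide after rot [-0.0521  0.0553 -0.1263]
rot [  0.43 179.08  -1.11] slide now [-0.0498  0.054  -0.1278] slide after rot [0.0521 0.0553 0.1263]
t 11.8 pos [ 0.6357 -0.0507  0.1753] F [ 0.2 -0.8 -0.1] gap 0.452 j [-0.54  0.61  0.82  1.65 -0.5   1.09 -0.99]
[[ 0.154  0.011  0.988]
 [-0.988  0.007  0.154]
 [-0.005 -1.     0.012]]
```

View pics/s9o.png

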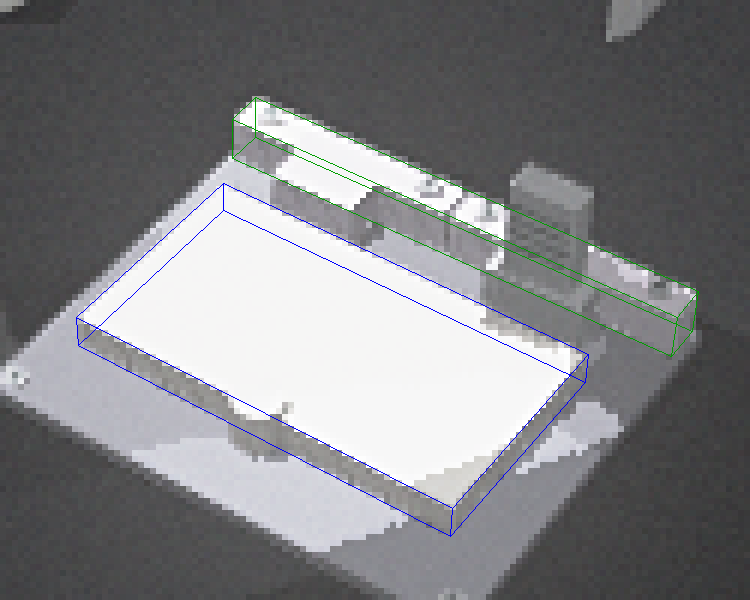

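View pics/t9.png

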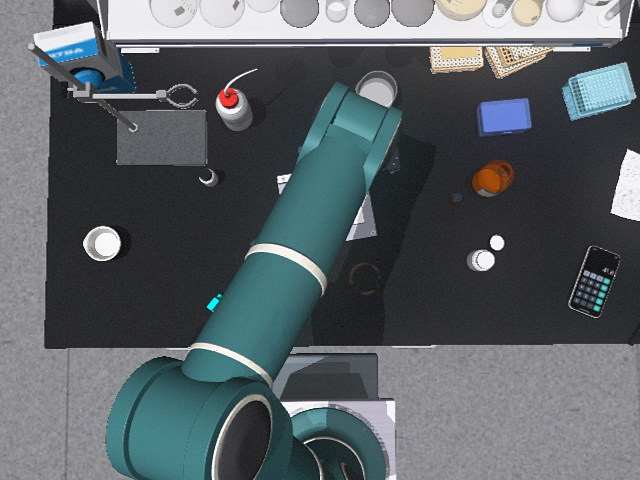

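The spacer stands upright in the wide gap and the plate hasn't moved. Next I close the gripper and go to the near side of the lug.

>>> step_arm(rows=[{"slide":[-0.008,0,-0.02],"angular":[-0.7,-0.9,-0.3]},{"slide":[-0.012,0,-0.03],"angular":[0,0,0]},{"slide":[-0.012,0,-0.03],"angular":[0,0,0]},{"slide":[-0.012,0,-0.03],"angular":[0,0,0]},{"slide":[-0.006,0.005,-0.012],"angular":[0,0,0]},{"slide":[0,0.02,0],"angular":[0,0,0]},{"slide":[0,0.01,0],"angular":[0,0,0]},{"slide":[0,0,0],"angular":[0,0,0]}], grip=1.0)

```text
time: 12.9
ee_pos: [0.5051, -0.0218, 0.1419]
tcp_rot: [0.547, -0.544, 0.449, -0.45]
force: [-0.4, -0.5, -0.2]
finger_gap: 0.008
```

```bash
python3 go.py .5024 -.0208 .028 -80.23
```

```text
rot [-0.25  1.28 -0.07] slide now [-0.0013  0.1139 -0.003 ] slide after rot [-0.0014  0.1139 -0.0025]
rot [-1.1000e-01 -1.7872e+02  4.0000e-01] slide now [-0.0013  0.1139 -0.003 ] slide after rot [0.0014 0.1139 0.0025]
t 12.9 pos [ 0.5051 -0.0218  0.1419] F [-0.4 -0.5 -0.2] gap 0.008 j [-0.73  0.42  0.88  2.01 -0.41  0.9  -1.01]
[[ 0.192  0.004  0.981]
 [-0.981  0.002  0.192]
 [-0.001 -1.     0.004]]
```

>>> step_arm(rows=[{"slide":[-0.001,0.015,-0.005],"angular":[0,1.2,0]},{"slide":[0,0.025,0],"angular":[0,0,0]},{"slide":[0,0.025,0],"angular":[0,0,0]},{"slide":[0,0.01,0],"angular":[0,0,0]},{"slide":[0,0,0],"angular":[0,0,0]}])

```text
time: 13.52
ee_pos: [0.5004, -0.0223, 0.0638]
tcp_rot: [0.542, -0.539, 0.455, -0.457]
force: [0.4, -0.4, -0.0]
finger_gap: -0.001
```

```bash
python3 go.py .5024 -.0208 .028 -80.23;python3 - <<'E'
from fit import *
s=cap('scene','s10')
overlay(s,[],(270,170,403,270),'s10c')
E
```

```text
rot [-0.3  -0.16 -0.02] slide now [-0.0011  0.0358  0.002 ] slide after rot [-0.0011  0.0358  0.0022]
rot [ 3.0000e-02  1.7984e+02 -4.7000e-01] slide now [-0.0011  0.0358  0.002 ] slide after rot [ 0.0011  0.0358 -0.0022]
t 13.525 pos [ 0.5004 -0.0223  0.0638] F [ 0.4 -0.4 -0. ] gap -0.001 j [-0.64  0.54  0.77  2.06 -0.55  0.75 -0.92]
[[ 0.167  0.005  0.986]
 [-0.986  0.001  0.167]
 [-0.    -1.     0.005]]
```

View pics/s10c.png

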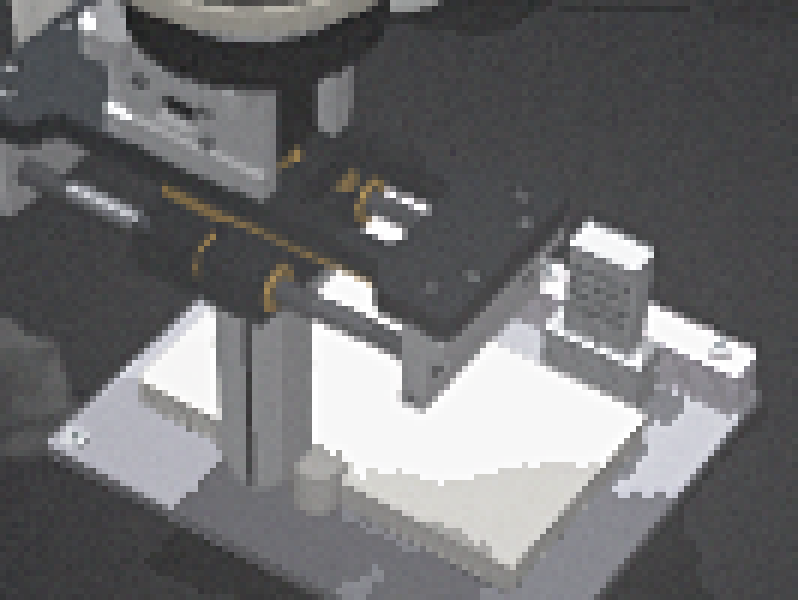

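>>> step_arm(rows=[{"slide":[-0.001,0.014,0],"angular":[-0.3,0,0]},{"slide":[0,0.013,0],"angular":[0,0,0]},{"slide":[0,0.004,0],"angular":[0,0,0]},{"slide":[0,0,0],"angular":[0,0,0]}])

```text
time: 14.08
ee_pos: [0.5013, -0.0209, 0.032]
tcp_rot: [0.541, -0.54, 0.456, -0.457]
force: [0.6, -0.1, -0.6]
finger_gap: 0.004
```

```bash
python3 go.py .5124 -.0191 .028 -80.23;python3 - <<'E'
from fit import *
s=cap('scene','s11')
overlay(s,[],(270,170,403,270),'s11c')
E
```

```text
rot [-0.11 -0.14 -0.03] slide now [0.0001 0.004  0.0113] slide after rot [0.0001 0.004  0.0113]
rot [ 4.0000e-02  1.7986e+02 -1.7000e-01] slide now [0.0001 0.004  0.0113] slide after rot [-0.0001  0.004  -0.0113]
t 14.075 pos [ 0.5013 -0.0209  0.032 ] F [ 0.6 -0.1 -0.6] gap 0.004 j [-0.59  0.59  0.72  2.07 -0.61  0.7  -0.88]
[[ 0.167  0.002  0.986]
 [-0.986  0.001  0.167]
 [-0.    -1.     0.002]]
```

View pics/s11c.png

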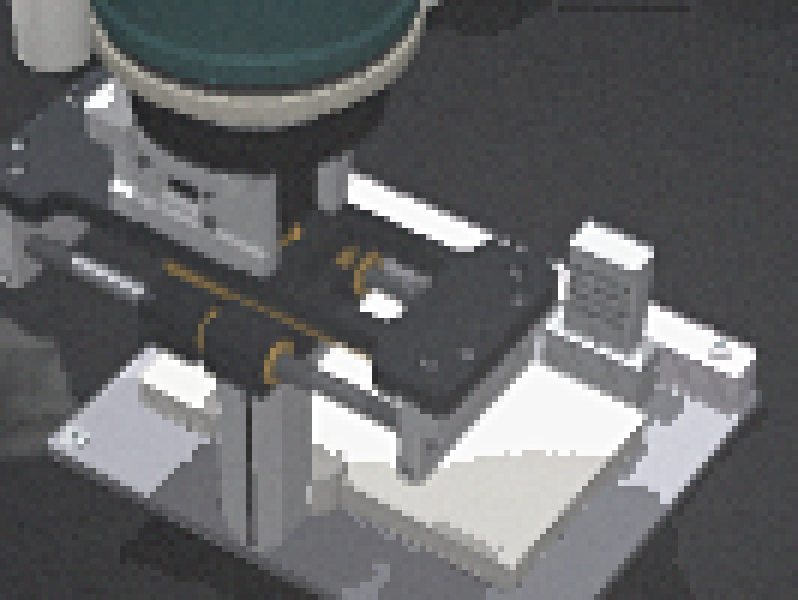

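>>> step_arm(rows=[{"slide":[0,0.003,0.004],"angular":[0,0,0]},{"slide":[0,0,0.004],"angular":[0,0,0]},{"slide":[0,0,0.003],"angular":[0,0,0]},{"slide":[0,0,0.002],"angular":[0,0,0]}])

```text
time: 14.62
ee_pos: [0.5155, -0.0184, 0.0296]
tcp_rot: [0.541, -0.539, 0.456, -0.457]
force: [-1.2, 0.5, -0.6]
finger_gap: 0.004
```

```bash
python3 go.py .524 -.0171 .028 -80.23
```

```text
rot [-0.17 -0.13 -0.04] slide now [0.0001 0.0016 0.0086] slide after rot [0.0001 0.0016 0.0087]
rot [ 6.0000e-02  1.7987e+02 -2.7000e-01] slide now [0.0001 0.0016 0.0086] slide after rot [-0.0001  0.0016 -0.0087]
t 14.625 pos [ 0.5155 -0.0184  0.0296] F [-1.2  0.5 -0.6] gap 0.004 j [-0.58  0.61  0.71  2.04 -0.62  0.71 -0.88]
[[ 0.167  0.003  0.986]
 [-0.986  0.001  0.167]
 [-0.001 -1.     0.003]]
```

Light contact, about 1 N. I'll push in slow 1 mm rows.

>>> step_arm(rows=[{"slide":[0,0,0.0015],"angular":[0,0,0]},{"slide":[0,0,0.0015],"angular":[0,0,0]},{"slide":[0,0,0.0015],"angular":[0,0,0]},{"slide":[0,0,0.001],"angular":[0,0,0]}])

```text
time: 15.12
ee_pos: [0.521, -0.0175, 0.0296]
tcp_rot: [0.541, -0.539, 0.456, -0.457]
force: [-1.2, -0.3, -0.9]
finger_gap: 0.005
```

```bash
python3 go.py .524 -.0171 .028 -80.23
```

```text
rot [-0.15 -0.13 -0.04] slide now [0.0001 0.0016 0.0031] slide after rot [0.0002 0.0016 0.0031]
rot [ 7.0000e-02  1.7987e+02 -2.3000e-01] slide now [0.0001 0.0016 0.0031] slide after rot [-0.0002  0.0016 -0.0031]
t 15.125 pos [ 0.521  -0.0175  0.0296] F [-1.2 -0.3 -0.9] gap 0.005 j [-0.58  0.62  0.71  2.02 -0.62  0.72 -0.89]
[[ 0.168  0.002  0.986]
 [-0.986  0.001  0.168]
 [-0.001 -1.     0.003]]
```

>>> step_arm(rows=[{"slide":[0,0,0.001],"angular":[0,0,0]},{"slide":[0,0,0.001],"angular":[0,0,0]},{"slide":[0,0,0.001],"angular":[0,0,0]}])

```text
time: 15.5
ee_pos: [0.5236, -0.0172, 0.0295]
tcp_rot: [0.541, -0.54, 0.456, -0.456]
force: [-4.7, -1.1, 1.4]
finger_gap: 0.003
```

```bash
python3 go.py .524 -.0171 .028 -80.23;python3 - <<'E'
from fit import *
s=cap('scene','s12')
overlay(s,[],(270,170,403,270),'s12c')
E
```

```text
rot [-0.09 -0.14 -0.04] slide now [-0.      0.0015  0.0004] slide after rot [-0.      0.0015  0.0004]
rot [ 7.0000e-02  1.7986e+02 -1.4000e-01] slide now [-0.      0.0015  0.0004] slide after rot [ 0.      0.0015 -0.0004]
t 15.5 pos [ 0.5236 -0.0172  0.0295] F [-4.7 -1.1  1.4] gap 0.003 j [-0.58  0.62  0.71  2.02 -0.62  0.72 -0.89]
[[ 0.167  0.001  0.986]
 [-0.986  0.001  0.167]
 [-0.001 -1.     0.002]]
```

View pics/s12c.png

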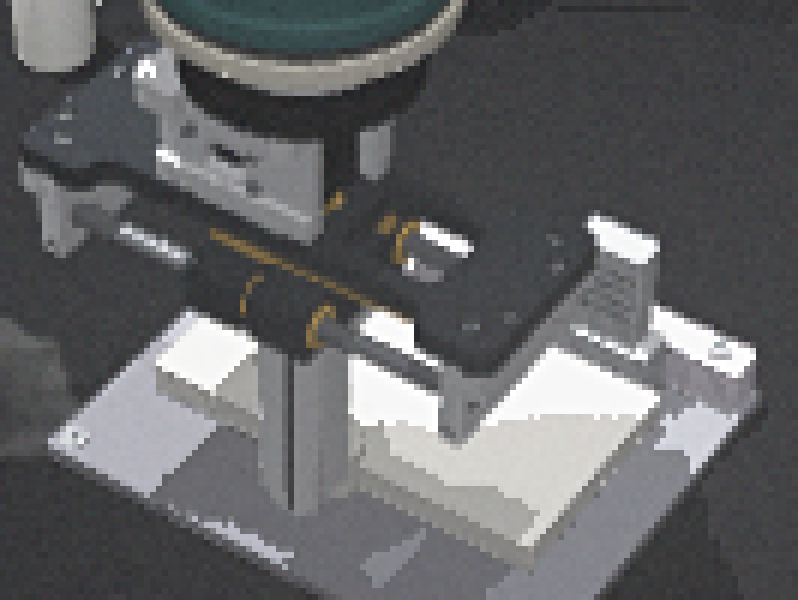

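>>> step_arm(rows=[{"slide":[0,0,0.001],"angular":[0,0,0]},{"slide":[0,0,0.001],"angular":[0,0,0]},{"slide":[0,0,0.001],"angular":[0,0,0]}])

```text
time: 15.92
ee_pos: [0.5237, -0.0171, 0.0287]
tcp_rot: [-0.539, 0.541, -0.458, 0.455]
force: [-8.2, -1.2, 2.5]
finger_gap: 0.005
```

```bash
python3 go.py .524 -.0171 .028 -80.23
```

```text
rot [ 0.23 -0.18 -0.12] slide now [0.0001 0.0007 0.0003] slide after rot [0.0001 0.0007 0.0003]
rot [  0.19 179.82   0.37] slide now [0.0001 0.0007 0.0003] slide after rot [-0.0001  0.0007 -0.0003]
t 15.925 pos [ 0.5237 -0.0171  0.0287] F [-8.2 -1.2  2.5] gap 0.005 j [-0.58  0.63  0.71  2.01 -0.62  0.73 -0.89]
[[ 0.167 -0.004  0.986]
 [-0.986  0.001  0.167]
 [-0.002 -1.    -0.004]]
```

>>> step_arm(rows=[{"slide":[0,0,0.002],"angular":[0.2,0,0]},{"slide":[0,0,0.0025],"angular":[0.2,0,0]},{"slide":[0,0,0.003],"angular":[0.2,0,0]}])

```text
time: 16.3
ee_pos: [0.5239, -0.0169, 0.0266]
tcp_rot: [-0.539, 0.54, -0.46, 0.454]
force: [-19.1, -3.0, 5.6]
finger_gap: 0.007
```

```bash
python3 go.py .524 -.0171 .028 -80.23;python3 - <<'E'
from fit import *
s=cap('scene','s13'); t=cap('top','t13')
overlay(s,[],(270,170,403,270),'s13c'); overlay(t,[],(265,150,390,250),'t13c')
yaw=.1701; fo=np.array([.6483,-.0005]); ex=np.array([np.cos(yaw),np.sin(yaw)]); ey=np.array([-ex[1],ex[0]])
P=fo-.063*ex+.003*ey; S_=fo-.009*ex-.05*ey
overlay(s,[(place(box(-.045,.045,-.08,.08,.008,.022),*P,yaw),(255,0,0)),(place(box(0,.016,-.097,.097,.008,.028),*fo,yaw),(0,160,0))]+[(b,(0,0,255)) for b in spacer_boxes(*S_,yaw,.008)],(270,170,403,270),'s13o')
E
```

```text
rot [ 0.4  -0.27 -0.3 ] slide now [ 0.0002 -0.0014  0.    ] slide after rot [ 0.0002 -0.0014  0.    ]
rot [  0.46 179.73   0.63] slide now [ 0.0002 -0.0014  0.    ] slide after rot [-0.0002 -0.0014 -0.    ]
t 16.3 pos [ 0.5239 -0.0169  0.0266] F [-19.1  -3.    5.6] gap 0.007 j [-0.58  0.63  0.7   2.01 -0.62  0.73 -0.89]
[[ 0.165 -0.008  0.986]
 [-0.986  0.004  0.165]
 [-0.005 -1.    -0.007]]
```

View pics/s13c.png

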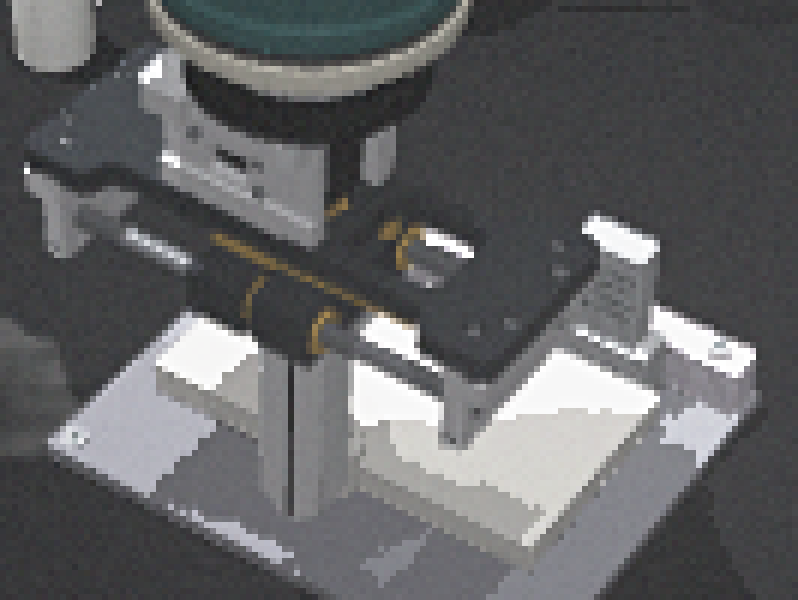

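View pics/s13o.png

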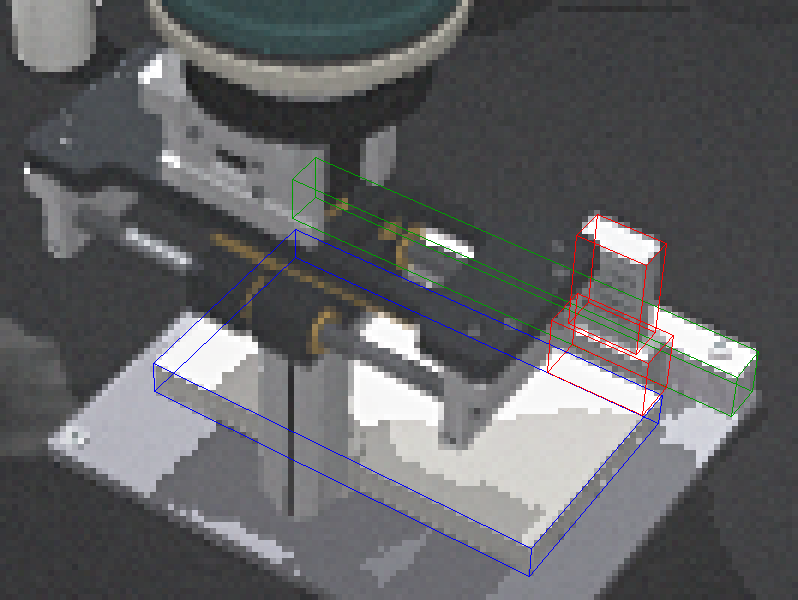

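View pics/t13c.png

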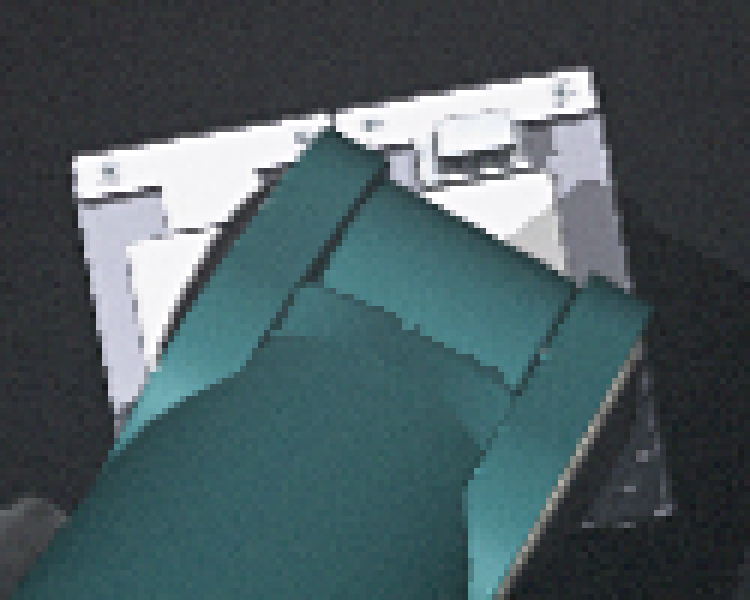

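```bash
python3 - <<'E'
from fit import *
t=ld('t13'); yaw=.1708; fo=np.array([.6496,.001]); ex=np.array([np.cos(yaw),np.sin(yaw)]); ey=np.array([-ex[1],ex[0]])
P=fo-.063*ex+.0035*ey; S_=fo-.009*ex-.05*ey
B=[(place(box(-.045,.045,-.08,.08,.022,.022),*P,yaw),(255,0,0)),(place(box(0,.016,-.097,.097,.028,.028),*fo,yaw),(0,160,0))]+[(b,(0,0,255)) for b in spacer_boxes(*S_,yaw,.008)]
overlay(t,[],(320,160,380,200),'a',13); overlay(t,B,(280,160,380,200),'b',8)
overlay(t,[],(280,165,340,205),'c',13)
s=ld('s13'); overlay(s,[],(345,195,405,245),'d',13)
E
python3 -c "
import cv2,numpy as np
a=[cv2.resize(cv2.imread('pics/%s.png'%k),(400,290)) for k in 'acbd']
cv2.imwrite('pics/q.png',np.vstack([np.hstack(a[:2]),np.hstack(a[2:])]))"
```

```text
(no output)
```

View pics/q.png

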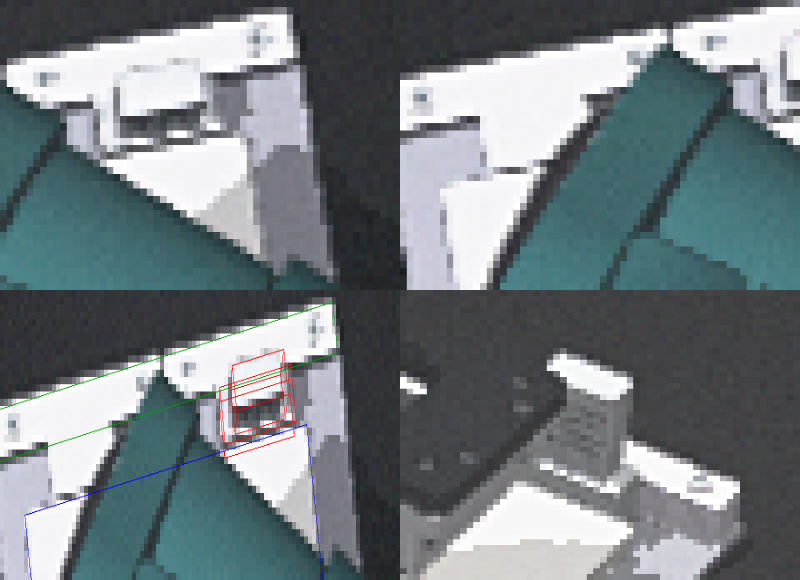

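```bash
python3 - <<'E'
from h import *
cap('top','t14'); s=manip.state(); print(s['time'],s['ee_pos'],s['force'])
print(manip.hand_in()); s=manip.state(); print(s['time'],s['ee_pos'],s['force'])
E
```

```text
16.45 [ 0.52389176 -0.01692552  0.02655646] [-17.48778665  -2.62097442   3.17619542]
the job is handed in; nothing more can be done
None
the job is handed in; nothing more can be done
```

The plate is squared up in the jig and I handed the job in at about 16.5 s, with the arm still pressing the lug at about 18 N.

- **Spacer:** I gripped the grey spacer by its tab and left the turquoise look-alike alone. I lowered it upright into the wide gap in front of the right-hand, recessed half of the fence. It met no side force until the foot landed on the bed at about 16 N. I then let go of it.
- **Plate:** I closed the fingers and pushed the lug until the plate seated.
- **Last checks:**
    - Raising the push from 8 to 19 N moved the tool only about 0.2 mm.
    - Both cameras show the plate's rear edge parallel to the fence, touching the stop and the spacer foot at pixel resolution (about 2 mm). The arm hides part of that edge.
    - Nothing was seen to shift among the bottles and the vial.
- **Disagreements:** The two cameras differed by about 1–1.5 mm on positions. While pressing, the fingertips crept down about 3 mm along the lug but stayed above the bed.

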